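Demagnetise a bolt and lift it off with brass tongs

ROBOT

A 6-joint arm with a two-finger parallel gripper is mounted at the origin on a cart in front of the work surface, level with it; the furniture and walls round the work are solid. World frame = base frame: x ahead of the robot, y to its left, z up, the work surface at z = 0. Lengths are in m, angles in rad, forces in N, time in s.
With the tool pointing down it reaches from about 0.35 to 0.775 m from the base axis. Payload 5.5 kg.
Tool frame: the origin (TCP) lies at the very end of the fingers, on their centre line; the grasp point (between the pads) lies env.hold_point_z behind it (env.hold_point_z is the distance from the TCP to the grasp point, in m); z points along the fingers, y is the line along which they close (so a half turn about z gives the same grasp; the last joint's range is limited). The gripper opens to 85 mm and grips with 20 to 120 N. Pads are 22 mm wide; open, the fingers measure 114 mm over their backs; the gripper's body (76 mm by 85 mm) begins 54 mm behind the grasp point. The pads swing forward as they close: fully open they stand 13 mm farther back than shut.
Start: joints at [-1.483, 0.313, 0.046, 1.304, 0, 1.431], TCP at [0.13, -0.56, 0.231] pointing down, gripper open.
Joint ranges: [-2.76, 2.76], [-0.86, 1.69], [-1.03, 1.26], [-2.2, 2.34], [-1.47, 1.5], [-3.14, 3.14]. Speed limits (rad/s): [2.57, 2.57, 3.14, 3.14, 3.14, 3.14].

INTERFACE

Orientations are given as a unit quaternion [w, x, y, z].
In Python, from workcell import env gives the robot as it stands.
- The arm moves only by the tool carry_out, never from a script. Its argument "steps" is a list of rows, each a list of 3 entries, a list of its own where there are three numbers: the turn, a rotation vector about the tool's x, y, z in degrees, then the shift along the tool's x, y, z in cm, then the closure in counts, from 0 (fully open) to 255 (shut). A call has exactly 8 rows; each row is the pose to reach, as a shift and turn from the pose commanded when the call began, along the tool's axes at that moment; what a row does not reach only later rows make up. A row lasts 1/8 s, in which the tool goes at most 62.5 mm and 10.7 degrees, less where a joint would pass 70% of its speed; a pose out of reach is approached as far as the arm can. A call with a gripper value outside its range is refused whole. The fingers move at their own pace and stop on an object; "force" is the grip in N (left out, the last holds). Time passes only in rows, so rows that repeat a pose let the fingers close, or fill a call up. It gives the time, the measured TCP pose, the force, the opening and the grip force at its end, in the units of the state.
- env.get_state(): the state, without advancing time (a new reading comes with each control period).
- env.read_camera(name): name is "side" or "top"; returns (picture, depth): 400x640x3 uint8, red, green, blue; 400x640 float32, m along the optical axis (not along the pixel's ray), 0 where there is no reading.
- env.get_calibration(name): a dict with "fx", "fy", "cx", "cy" (pixels), "origin" and "orientation" of the camera in the world. Camera axes: x right, y up, looking along -z (the intrinsics and any distortion apply to the point x, -y, -z); pixel columns grow to the right and rows downward; lengths in m; the calibration is good to about 2 mm. A picture is of the moment at which its call begins. get_calibration takes no time and is no camera call.
- env.hand_in(): hands the job in; it is judged then, once.
The state is a dict: "clock": time; "joint_pos": joint angles; "qvel": joint speeds; "tau": joint torques, N m; "tcp_pos": TCP position; "orientation": TCP orientation; "wrist_force": force on the tool from outside, world axes, zero at the start; "ft_torque": the same for the moment, N m; "finger_gap": finger opening in m; "grip_force": force on a finger pad.
Only numpy, scipy, OpenCV 4.12 (cv2) and the standard library are available. Lean on these libraries where they do the work, as an engineer would, in place of code of your own. Each camera call takes 0.05 s, during which the arm holds its last target. There are 200 camera calls.

TASK

Run the demagnetiser by pressing the three keys on its control box fully down and letting them up again, one at a time: first the round key, then the square key, then the bar-shaped key. Then take the brass tongs from their rest, close their jaws on the bolt that stands on the demagnetiser's steel plate and lift it; finish while still holding it still in the tongs, its lower end at least 5 cm above the plate. Touch that bolt only with the tongs, do not drop it, and leave the other things standing about where they are.

Things in the scene. Friction and masses are not known exactly. Their poses are not given: they have to be found in the camera images.
- key_round (a joint): round key, a black disc 28 mm across, on the control box: m pressed, 0 up to 0.005 fully down
- round_top (a point): centre of the top face of the round key, 41 mm above the worktop when up. The key moves straight down 5 mm against a spring (2.1 N to start, 5.1 N at the bottom) and springs back; the three keys stand 48 mm apart in one row along the control box, in an order that changes. x along the row; all keys are black, on square grey housings 40 x 42 mm
- key_square (a joint): square key, 24 x 24 mm: m pressed, 0 up to 0.005 fully down
- square_top (a point): centre of the top face of the square key, otherwise like the round key
- key_bar (a joint): bar-shaped key, 10 mm along the row and 34 mm across it: m pressed, 0 up to 0.005 fully down
- bar_top (a point): centre of the top face of the bar-shaped key, otherwise like the round key
- control_box: fixed grey box with an aluminium top, 160 mm (x) x 62 mm (y) x 26 mm high, carrying the three keys in a row along its x, which lies across the front of the worktop (roughly world y); origin under its centre
- tongs: loose brass spring tongs, 90 g, 165 mm long, flat on their rest, underside 30 mm above the worktop, jaws away from the robot. Origin on the underside, between the grip pads, near the centre of mass; x to the jaws, y to the left arm, z up. Pivot at x = -75 mm, jaws at +75 mm; all parts within z 0 to 16 mm. The frame goes with the left arm; the midline turns by half the joint value towards +y
- tongs_grip (a point): point 8 mm above the tongs' origin, midway between the two flat ribbed grip pads (36 mm long along x, 16 mm tall). Over their outsides the pads measure 54 mm at rest; they are parallel at joint 0.14, 43.5 mm over all. Squeeze the pads from above, fingers closing along the tongs' y; partly squeezed, the tongs hold in the gripper by their own spring
- tong_right (a joint): how far the tongs are squeezed, rad: 0 open at rest (hollows of the jaws 58 mm apart), 0.14 half squeezed (37 mm apart), 0.32 closed (10 mm apart), 0.36 stop; about 0.29 when closed on the bolt. A spring opens them: 0.46 N m at 0, 1.1 N m at 0.32, that is 6 to 15 N at the grip pads
- jaw_left: jaw of the left arm, brass, shallow hollow facing the other jaw, 22 mm long and 16 mm tall; origin on its underside, 5 mm inward from the bottom of the hollow: this point and that of jaw_right meet when the jaws are closed and are 48 mm apart at rest. Their middle is where the bolt should stand. x along the arm, z up
- jaw_right: jaw of the right arm, mirror image of jaw_left
- tongs_rest: fixed dark steel rest under the tongs: base plate 150 x 60 x 5 mm, a rear post under the pivot and a front cross bar (78 mm wide, at x = +45 mm) whose tops stand 30 mm above the worktop, with lips up to 6 mm higher at their ends; origin on the worktop under the tongs' origin, same axes; beside the grip pads it is free down to the base plate
- demagnetiser: fixed grey block 90 x 90 mm with a round steel plate 72 mm across on top; the plate's top is 45 mm above the worktop; origin under its centre on the worktop. Fixed clutter up to about 0.3 m high stands on the worktop left of y = 0.25, beyond the tongs (x above 0.58, y above 0.05), and, up to about 0.1 m high, right of y = -0.16 (x above 0.47)
- bolt: the bolt to lift: steel, 36 mm long, about 30 g, standing on its head (13 x 15 mm hexagon, 6 mm high) on the demagnetiser's plate, shank 8 mm thick pointing up (treat it as a cone tapering from the head to the tip); origin at the centre of its underside, z up
- spare_bolt: bystander, loose: another bolt like it, standing on the worktop; leave it alone. Origin under its centre
- dropper_bottle: bystander, loose: dropper bottle, 33 mm across and 102 high; leave it alone. Origin under its centre
- jar: bystander, loose: jar with a lid, 56 mm across and 70 high; leave it alone. Origin under its centre

How it is judged:
On the way, in this order (a step that is already met when the one before it is completed fails the run):
1. the round key is pressed down, the other two up (value of joint key_round above 0.0035 m and value of joint each of key_square, key_bar below 0.0015 m), for 0.05 s.
2. then the square key is pressed down, the other two up (value of joint key_square above 0.0035 m and value of joint each of key_round, key_bar below 0.0015 m), for 0.05 s.
3. then the bar-shaped key is pressed down, the other two up (value of joint key_bar above 0.0035 m and value of joint each of key_round, key_square below 0.0015 m), for 0.05 s.
4. all keys are up and the tongs are lifted off their rest in the gripper (value of joint each of key_round, key_square, key_bar below 0.0015 m and contact force between the fingers and tongs above 1 N and height (world z) of tongs above 0.04 m and contact force between tongs and tongs_rest below 0.05 N), for 0.2 s.
At the end, for the whole second after the job is handed in: At the end the gripper holds the tongs clear of rest and demagnetiser, both jaws press on the bolt (over 0.3 N each), the bolt's underside is at least 48 mm above the plate (93 mm above the worktop) and it is still (under 3 cm/s), touched by nothing but the tongs; all three keys are up (height (world z) of bolt above 0.093 m and contact force between each of jaw_left, jaw_right and bolt above 0.3 N and contact force between the fingers and tongs above 1 N and contact force between the arm and bolt below 0.05 N and contact force between each of bolt, tongs and demagnetiser below 0.05 N and contact force between tongs and tongs_rest below 0.05 N and height (world z) of tongs above 0.05 m and linear speed of bolt below 0.03 m/s and value of joint each of key_round, key_square, key_bar below 0.0015 m); the arm keeps its last pose, push and grip.
It fails at once if two keys are down together (value of joint each of key_round, key_square above 0.0025 m or value of joint each of key_square, key_bar above 0.0025 m or value of joint each of key_round, key_bar above 0.0025 m).
It fails at once if the robot itself touches the bolt (contact force between any of the fingers, the arm and bolt above 0.2 N).
It fails at once if the bolt falls off the plate (height (world z) of bolt below 0.04 m).
It fails at once if a bystander is moved over 25 mm or knocked over (distance of any of spare_bolt, dropper_bottle, jar from where it was at the start of the episode above 0.025 m or angle between any of spare_bolt, dropper_bottle, jar's own z axis and vertical above 0.5 rad).
It also fails if it takes over 48 s, if anything falls off the work surface, if the arm or the gripper's body presses on something with over 40 N, if the wrist force passes 120 N, or if a joint passes its speed limit or range.

## Working session

There is one attempt and no reset: what is moved stays moved. The work goes in short steps, Python scripts to look and compute and a tool call to move; the robot and the scene stay as the last step left them, time stands still between calls to the robot, and variables do not carry over. Pictures are saved under pics/ and viewed, at most 10 in all, crops included, and the job is handed in when it is done.

Besides the shell and the picture viewer there is one more tool, called as a command line: name --argument value ..., lists and objects as JSON in quotes. carry_out: Moves the arm, as the interface text tells. Its arguments: {"type":"object","properties":{"steps":{"type":"array","items":{"type":"array"}},"force":{"type":"number"}},"required":["steps"]}

```bash
mkdir -p pics; ls
python3 - <<'E'
from workcell import env
import cv2,numpy as np
s=env.get_state();print({k:np.round(v,4).tolist() for k,v in s.items()},env.hold_point_z)
for n in("side","top"):
    p,d=env.read_camera(n);np.savez(f"pics/{n}0.npz",p=p,d=d)
    cv2.imwrite(f"pics/{n}0.png",p[:,:,::-1]);print(n,env.get_calibration(n))
E
```

```text
pics
{'clock': 0.0, 'joint_pos': [-1.4826, 0.314, 0.045, 1.3036, -0.0, 1.4312], 'qvel': [-0.0001, -0.0014, 0.0003, 0.0014, -0.002, 0.0013], 'tau': [0.001, -48.0629, 29.853, 0.0194, -0.0, 0.0], 'tcp_pos': [0.1298, -0.5596, 0.2304], 'orientation': [-0.0009, 0.9935, 0.1136, 0.0], 'wrist_force': [-0.0257, 0.231, -0.288], 'ft_torque': [-0.002, 0.0025, 0.0166], 'grip_force': 0.0, 'finger_gap': 0.0855} 0.0187
side {'fx': 500.62187986465153, 'fy': 500.62187986465153, 'cx': 313.33065544923573, 'cy': 201.3750996356051, 'origin': array([1.06133182, 0.09368735, 0.87084044]), 'orientation': array([0.58636428, 0.17172822, 0.21360392, 0.76227273])}
top {'fx': 426.6860840357847, 'fy': 426.6860840357847, 'cx': 317.08834088881196, 'cy': 196.03004946299794, 'origin': array([0.44945859, 0.00310745, 1.00122302]), 'orientation': array([ 0.7094875 ,  0.05396233, -0.05916971, -0.70015319])}
```

View pics/top0.png

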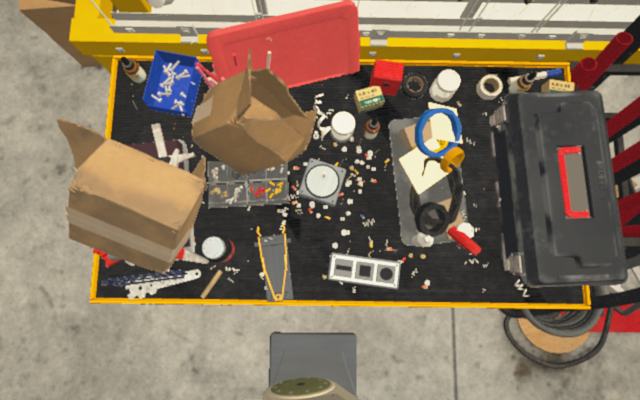

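View pics/side0.png

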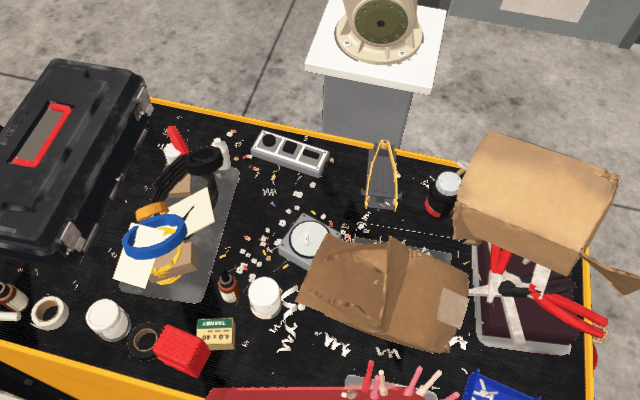

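Run:
```python
import cv2,numpy as np
t=cv2.imread("pics/top0.png");s=cv2.imread("pics/side0.png")
a=cv2.resize(t[150:310,245:405],(600,600),interpolation=cv2.INTER_CUBIC)  # 3.75x
cv2.imwrite("pics/c1.png",a)
b=cv2.resize(s[120:280,240:410],None,fx=3.75,fy=3.75,interpolation=cv2.INTER_CUBIC)
cv2.imwrite("pics/c2.png",b)
```

```text
(no output)
```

View pics/c1.png

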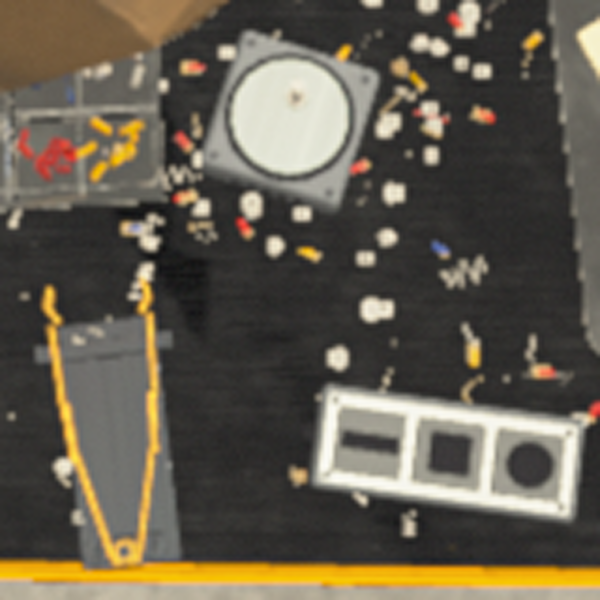

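View pics/c2.png

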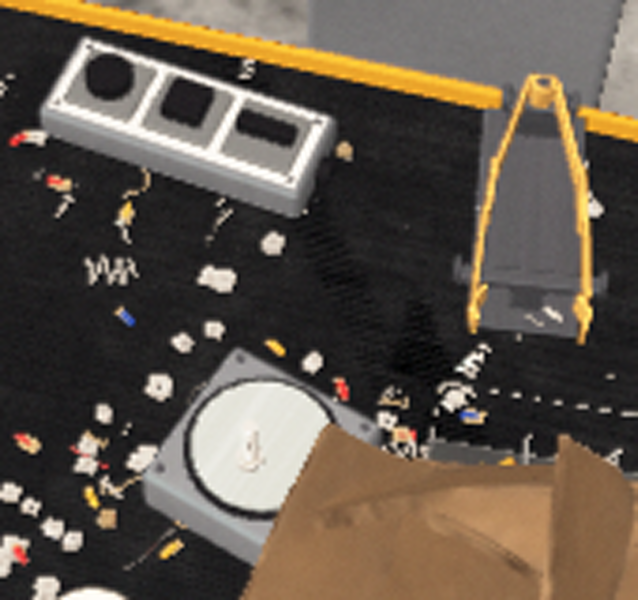

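```bash
cat > h.py <<'E'
import numpy as np,cv2
from workcell import env
from scipy.spatial.transform import Rotation as R
def cam(n):
    c=env.get_calibration(n);q=c["orientation"];return c,R.from_quat(np.r_[q[1:],q[0]]).as_matrix()
def plane(n,u,v,z):
    c,M=cam(n);d=M@np.array([(u-c["cx"])/c["fx"],-(v-c["cy"])/c["fy"],-1.]);o=np.array(c["origin"])
    return o+d*(z-o[2])/d[2]
def depthpt(n,d,u,v):
    c,M=cam(n);return np.array(c["origin"])+d*(M@np.array([(u-c["cx"])/c["fx"],-(v-c["cy"])/c["fy"],-1.]))
E
python3 - <<'E'
from h import *
d={n:np.load(f"pics/{n}0.npz")["d"] for n in("top","side")}
T=lambda x,y:(245+(x+.5)/3.75-.5,150+(y+.5)/3.75-.5)
S=lambda x,y:(240+(x+.5)/3.75-.5,120+(y+.5)/3.75-.5)
np.set_printoptions(precision=4,suppress=True)
for nm,n,p,z in [("round","top",T(530,464),.041),("square","top",T(451,452),.041),("bar","top",T(370,440),.041),
 ("round","side",S(108,78),.041),("square","side",S(187,102),.041),("bar","side",S(267,127),.041),
 ("plate","top",T(291,117),.045),("plate","side",S(263,445),.045),
 ("bolttip","top",T(295,97),.081),("bolttip","side",S(252,432),.081),("boltbase","side",S(252,464),.046),
 ("pivot","top",T(123,551),.046),("pivot","side",S(543,85),.046),
 ("jawL","top",T(50,300),.046),("jawR","top",T(147,295),.046),("jawL","side",S(583,320),.046),("jawR","side",S(475,305),.046)]:
    u,v=p;print(nm,n,np.round(p,1),plane(n,u,v,z)[:2],"depth:",depthpt(n,d[n][round(v),round(u)],u,v))
# bolt points above the plate from both depths
for n in d:
    vv,uu=np.mgrid[165:195,310:340] if n=="top" else np.mgrid[210:265,280:340]
    P=np.array([depthpt(n,d[n][v,u],u,v) for u,v in zip(uu.ravel(),vv.ravel())])
    k=(P[:,2]>.052)&(P[:,2]<.09);print(n,k.sum(),P[k][:20])
b=[cv2.resize(cv2.imread("pics/top0.png")[160:195,305:343],None,fx=10,fy=10,interpolation=cv2.INTER_CUBIC),
   cv2.resize(cv2.imread("pics/side0.png")[222:257,288:326],None,fx=10,fy=10,interpolation=cv2.INTER_CUBIC)]
cv2.imwrite("pics/c3.png",np.hstack(b))
E
```

```text
round top [386.  273.4] [ 0.433  -0.1579] depth: [ 0.433  -0.158   0.0403]
square top [364.9 270.2] [ 0.4394 -0.1112] depth: [ 0.4394 -0.1113  0.0405]
bar top [343.3 267. ] [ 0.4458 -0.0632] depth: [ 0.4458 -0.0633  0.0393]
round side [268.4 140.4] [ 0.4395 -0.1573] depth: [ 0.4386 -0.1577  0.0398]
square side [289.5 146.8] [ 0.4442 -0.1098] depth: [ 0.445  -0.1095  0.0421]
bar side [310.8 153.5] [ 0.4494 -0.0623] depth: [ 0.4494 -0.0623  0.041 ]
plate top [322.2 180.8] [ 0.6393 -0.0143] depth: [ 0.6394 -0.0143  0.0443]
plate side [309.8 238.3] [ 0.6432 -0.013 ] depth: [ 0.6436 -0.0129  0.0459]
bolttip top [323.3 175.5] [ 0.6441 -0.0159] depth: [ 0.6485 -0.0163  0.0602]
bolttip side [306.8 234.8] [ 0.6561 -0.0152] depth: [ 0.6539 -0.0158  0.0767]
boltbase side [306.8 243.4] [ 0.6552 -0.0154] depth: [ 0.6557 -0.0153  0.0468]
pivot top [277.4 296.6] [0.3803 0.0808] depth: [0.3803 0.0808 0.0462]
pivot side [384.4 142.3] [0.3843 0.0801] depth: [0.3819 0.08   0.043 ]
jawL top [258.  229.6] [0.5258 0.1283] depth: [0.5261 0.1287 0.0427]
jawR top [283.8 228.3] [0.5296 0.0706] depth: [0.5297 
[... 336 characters left out ...]
.0219  0.0771]
 [ 0.6485 -0.0152  0.0764]
 [ 0.6475 -0.0174  0.0811]
 [ 0.6479 -0.0196  0.0796]
 [ 0.6482 -0.0155  0.0674]
 [ 0.6466 -0.0175  0.0748]
 [ 0.6473 -0.0198  0.0717]
 [ 0.6474 -0.0156  0.06  ]
 [ 0.6468 -0.0178  0.0629]
 [ 0.6475 -0.0201  0.0599]
 [ 0.6492 -0.0226  0.0521]]Traceback (most recent call last):
  File "<stdin>", line 16, in <module>
  File "h.py", line 10, in depthpt
    c,M=cam(n);return np.array(c["origin"])+d*(M@np.array([(u-c["cx"])/c["fx"],-(v-c["cy"])/c["fy"],-1.]))
        ~~~^^^
  File "h.py", line 5, in cam
    c=env.get_calibration(n);q=c["orientation"];return c,R.from_quat(np.r_[q[1:],q[0]]).as_matrix()
ValueError: time passes only in moves, steps and waits
```

```bash
cat > h.py <<'E'
import numpy as np,cv2,functools
from workcell import env
from scipy.spatial.transform import Rotation as R
np.set_printoptions(precision=4,suppress=True)
@functools.cache
def cam(n):
    c=env.get_calibration(n);q=c["orientation"];return c,R.from_quat(np.r_[q[1:],q[0]]).as_matrix()
def ray(n,u,v):
    c,M=cam(n);return np.array(c["origin"]),M@np.array([(u-c["cx"])/c["fx"],-(v-c["cy"])/c["fy"],-1.])
def plane(n,u,v,z):
    o,d=ray(n,u,v);return o+d*(z-o[2])/d[2]
def depthpt(n,dd,u,v):
    o,d=ray(n,u,v);return o+dd*d
def go(*tg):
    "tg: (x,y,z,yawdeg of tool x); prints tool-frame shift cm and turn about z from the present pose"
    s=env.get_state();q=s["orientation"];M=R.from_quat(np.r_[q[1:],q[0]])
    yaw=np.degrees(np.arctan2(*M.as_matrix()[1::-1,0]))
    print("t",s["clock"],"tcp",s["tcp_pos"],"yaw",yaw,"tilt z",M.as_matrix()[:,2],"F",s["wrist_force"],"gap",s["finger_gap"],"grip",s["grip_force"])
    for t in tg:
        W=R.from_euler("z",t[3],degrees=True)*R.from_euler("x",180,degrees=True)
        print(t,"shift cm",np.round(M.inv().apply(np.array(t[:3])-s["tcp_pos"])*100,2),"turn",np.round((M.inv()*W).as_rotvec(degrees=True),2))
E
python3 - <<'E'
from h import *
d={n:np.load(f"pics/{n}0.npz")["d"] for n in("top","side")}
for n in d:
    vv,uu=np.mgrid[165:195,310:340] if n=="top" else np.mgrid[210:265,280:318]
    P=np.array([depthpt(n,d[n][v,u],u,v) for u,v in zip(uu.ravel(),vv.ravel())])
    k=(P[:,2]>.052)&(P[:,2]<.085)&(abs(P[:,0]-.65)<.02)&(abs(P[:,1]+.016)<.02);print(n,k.sum(),np.median(P[k],0),P[k].min(0),P[k].max(0))
b=[cv2.resize(cv2.imread("pics/top0.png")[160:195,305:343],None,fx=10,fy=10,interpolation=cv2.INTER_CUBIC),
   cv2.resize(cv2.imread("pics/side0.png")[222:257,288:326],None,fx=10,fy=10,interpolation=cv2.INTER_CUBIC)]
cv2.imwrite("pics/c3.png",np.hstack(b))
go((.436,-.157,.12,7.4),(.441,-.1105,.12,7.4))
E
```

```text
top 17 [ 0.6485 -0.0175  0.0771] [ 0.6466 -0.0226  0.0521] [ 0.6525 -0.0151  0.0816]
side 41 [ 0.6546 -0.0165  0.0728] [ 0.6496 -0.0202  0.0525] [ 0.6573 -0.0135  0.0804]
t 0.1 tcp [ 0.1298 -0.5597  0.2305] yaw 13.054030153564474 tilt z [-0.0002  0.0017 -1.    ] F [-0.6133  0.5734  0.7442] gap 0.08506318290621066 grip 0.0
(0.436, -0.157, 0.12, 7.4) shift cm [ 38.92 -32.29  11.11] turn [-0.09 -0.01  5.65]
(0.441, -0.1105, 0.12, 7.4) shift cm [ 40.46 -36.71  11.12] turn [-0.09 -0.01  5.65]
```

View pics/c3.png

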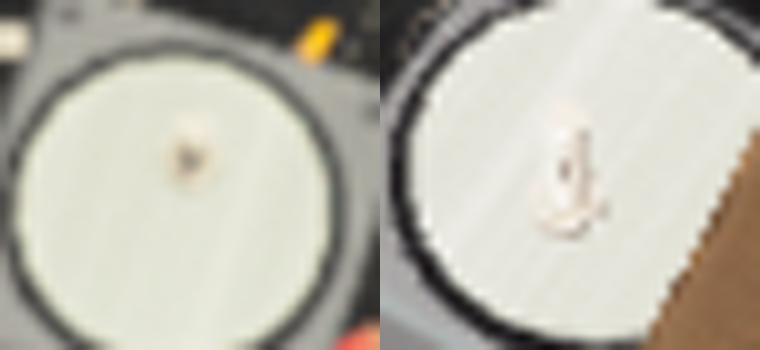

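carry_out --steps '[[[0,0,0],[4.9,-4,0],255],[[0,0,0],[9.8,-8,0],255],[[0,0,1],[14.7,-12,0],255],[[0,0,2],[19.6,-16,0],255],[[0,0,3],[24.5,-20.2,1],255],[[0,0,4],[29.4,-24.4,2],255],[[0,0,5],[34.3,-28.4,3],255],[[-0.1,0,5.6],[38.9,-32.3,4],255]]' --force 30

```text
clock: 1.1
tcp_pos: [0.4316, -0.1628, 0.1923]
orientation: [0.001, 0.998, 0.065, 0.0]
wrist_force: [0.5, -1.5, 0.0]
finger_gap: 0.0002
grip_force: 0.0
```

```bash
python3 -c "
from h import *
go((.436,-.1575,.05,7.4),(.436,-.1575,.0355,7.4))"
```

```text
t 1.1 tcp [ 0.4316 -0.1628  0.1923] yaw 7.417579896167353 tilt z [ 0.0006 -0.0021 -1.    ] F [ 0.4858 -1.4637  0.0048] gap 0.00023704316037556855 grip 0.0
(0.436, -0.1575, 0.05, 7.4) shift cm [ 0.51 -0.5  14.23] turn [ 0.12 -0.02  0.02]
(0.436, -0.1575, 0.0355, 7.4) shift cm [ 0.5  -0.51 15.68] turn [ 0.12 -0.02  0.02]
```

carry_out --steps '[[[0,0,0],[0,0,5],255],[[0,0,0],[0,0,10],255],[[0,0,0],[0,0,13.5],255],[[0,0,0],[0,0,14.3],255],[[0,0,0],[0,0,15],255],[[0,0,0],[0,0,15.5],255],[[0,0,0],[0,0,15.5],255],[[0,0,0],[0,0,15.5],255]]'

```text
clock: 2.1
tcp_pos: [0.4315, -0.1655, 0.0387]
orientation: [0.002, 0.998, 0.065, 0.001]
wrist_force: [0.3, -0.5, 3.5]
finger_gap: 0.0002
grip_force: 1.7
```

```bash
python3 -c "
from h import *
go((.441,-.1105,.05,7.4),(.441,-.1105,.0355,7.4))"
```

```text
t 2.1 tcp [ 0.4315 -0.1655  0.0387] yaw 7.442605842719963 tilt z [ 0.0021 -0.003  -1.    ] F [ 0.3141 -0.4682  3.5418] gap 0.00020083807954055167 grip 1.65486301943929
(0.441, -0.1105, 0.05, 7.4) shift cm [ 1.66 -5.32 -1.14] turn [ 0.18 -0.1   0.04]
(0.441, -0.1105, 0.0355, 7.4) shift cm [ 1.65 -5.33  0.31] turn [ 0.18 -0.1   0.04]
```

carry_out --steps '[[[0,0,0],[0,0,0.2],255],[[0,0,0],[0,0,0.35],255],[[0,0,0],[0,0,0.35],255],[[0,0,0],[0,0,0.35],255],[[0,0,0],[0,0,-0.5],255],[[0,0,0],[0,0,-1.5],255],[[0,0,0],[1.0,-3,-1.5],255],[[0.2,-0.1,0],[1.6,-5.3,-1.5],255]]'

```text
clock: 3.1
tcp_pos: [0.4394, -0.1094, 0.0527]
orientation: [-0.001, 0.998, 0.065, -0.001]
wrist_force: [-0.2, -0.8, -0.8]
finger_gap: 0.0001
grip_force: 0.0
```

```bash
python3 -c "
from h import *
go((.441,-.1105,.046,7.4),(.441,-.1105,.0355,7.4))"
```

```text
t 3.1 tcp [ 0.4394 -0.1094  0.0527] yaw 7.429046642030547 tilt z [-0.0025  0.002  -1.    ] F [-0.176  -0.8197 -0.825 ] gap 9.511313378805818e-05 grip 0.0
(0.441, -0.1105, 0.046, 7.4) shift cm [0.14 0.13 0.67] turn [-0.13  0.12  0.03]
(0.441, -0.1105, 0.0355, 7.4) shift cm [0.14 0.14 1.72] turn [-0.13  0.12  0.03]
```

carry_out --steps '[[[0,0,0],[-0.5,2.4,0],255],[[0,0,0],[-0.95,4.7,0],255],[[0,0,0],[-0.95,4.7,0.9],255],[[0,0,0],[-0.95,4.7,1.5],255],[[0,0,0],[-0.95,4.7,2.0],255],[[0,0,0],[-0.95,4.7,2.1],255],[[0,0,0],[-0.95,4.7,2.1],255],[[0,0,0],[-0.95,4.7,2.1],255]]'

```text
clock: 4.1
tcp_pos: [0.4363, -0.158, 0.0355]
orientation: [0.001, 0.998, 0.065, -0.001]
wrist_force: [-13.7, 3.0, 43.8]
finger_gap: -0.0
grip_force: 21.7
```

```bash
python3 -c "
from h import *
go((.441,-.1105,.0355,7.4))"
```

```text
t 4.1 tcp [ 0.4363 -0.158   0.0355] yaw 7.492217479730859 tilt z [-0.001  -0.0013 -1.    ] F [-13.694    3.0192  43.8173] gap -2.9047056595735377e-05 grip 21.739407882560045
(0.441, -0.1105, 0.0355, 7.4) shift cm [ 1.09 -4.65 -0.01] turn [0.06 0.07 0.09]
```

carry_out --steps '[[[0,0,0],[0,0,-0.8],255],[[0,0,0],[0,0,-1.7],255],[[0,0,0],[0.5,-2.3,-1.7],255],[[0,0,0],[1.1,-4.65,-1.7],255],[[0,0,0],[1.1,-4.65,-1.2],255],[[0,0,0],[1.1,-4.65,-0.4],255],[[0,0,0],[1.1,-4.65,-0.1],255],[[0,0,0],[1.1,-4.65,-0.1],255]]'

```text
clock: 5.1
tcp_pos: [0.4415, -0.1101, 0.0355]
orientation: [-0.002, 0.998, 0.065, -0.0]
wrist_force: [-10.6, 8.4, 39.3]
finger_gap: -0.0003
grip_force: 19.8
```

```bash
python3 -c "
from h import *
go((.447,-.063,.0355,7.4))"
```

```text
t 5.1 tcp [ 0.4415 -0.1101  0.0355] yaw 7.454899906069483 tilt z [-0.0003  0.003  -1.    ] F [-10.5773   8.3875  39.2709] gap -0.0002624731615330914 grip 19.8486283631064
(0.447, -0.063, 0.0355, 7.4) shift cm [ 1.16 -4.6   0.02] turn [-0.17 -0.01  0.05]
```

carry_out --steps '[[[0,0,0],[0,0,0],255],[[0,0,0],[0,0,-1],255],[[0,0,0],[0,0,-1.7],255],[[0,0,0],[0.6,-2.3,-1.7],255],[[0,0,0],[1.2,-4.6,-1.7],255],[[0,0,0],[1.2,-4.6,-1.0],255],[[0,0,0],[1.2,-4.6,-0.3],255],[[0,0,0],[1.2,-4.6,-0.05],255]]'

```text
clock: 6.1
tcp_pos: [0.4474, -0.0635, 0.0353]
orientation: [-0.001, 0.998, 0.065, -0.0]
wrist_force: [-11.7, 7.2, 48.6]
finger_gap: 0.0
grip_force: 24.8
```

```bash
python3 -c "
from h import *
go((.453,.0902,.13,7.4))"
```

```text
t 6.1 tcp [ 0.4474 -0.0635  0.0353] yaw 7.429919583231382 tilt z [-0.001   0.0025 -1.    ] F [-11.7495   7.2142  48.6467] gap 3.3873222662279665e-05 grip 24.81484760530293
(0.453, 0.0902, 0.13, 7.4) shift cm [  2.53 -15.19  -9.44] turn [-0.15  0.04  0.03]
```

carry_out --steps '[[[0,0,0],[0,0,0],255],[[0,0,0],[0,0,-1.5],255],[[0,0,0],[0,0,-5],150],[[0,0,0],[0.3,-1,-9.4],0],[[0,0,0],[1,-5,-9.4],0],[[0,0,0],[2,-10,-9.4],0],[[0,0,0],[2.5,-14,-9.4],0],[[0,0,0],[2.9,-15.2,-9.4],0]]'

```text
clock: 7.1
tcp_pos: [0.4561, 0.0918, 0.1266]
orientation: [-0.001, 0.998, 0.066, -0.001]
wrist_force: [0.3, -0.7, -0.4]
finger_gap: 0.0852
grip_force: 0.0
```

Run:
```python
from h import *
d={}
for n in("top","side"):
    p,d[n]=env.read_camera(n);cv2.imwrite(f"pics/{n}1.png",p[:,:,::-1])
go((.4565,.0901,.06,7.4),(.4565,.0901,.018,7.4))
a=cv2.resize(cv2.imread("pics/top1.png")[195:315,240:410],None,fx=2.3,fy=2.3,interpolation=cv2.INTER_CUBIC)
b=cv2.resize(cv2.imread("pics/side1.png")[110:230,240:410],None,fx=2.3,fy=2.3,interpolation=cv2.INTER_CUBIC)
cv2.imwrite("pics/c4.png",np.hstack([a,b]))
```

```text
t 7.2 tcp [0.4567 0.091  0.1268] yaw 7.515699071056443 tilt z [-0.0023  0.0009 -1.    ] F [ 0.3323  0.2028 -0.322 ] gap 0.08517476147199025 grip 0.0
(0.4565, 0.0901, 0.06, 7.4) shift cm [-0.02  0.1   6.68] turn [-0.07  0.12  0.12]
(0.4565, 0.0901, 0.018, 7.4) shift cm [-0.01  0.1  10.88] turn [-0.07  0.12  0.12]
```

View pics/c4.png

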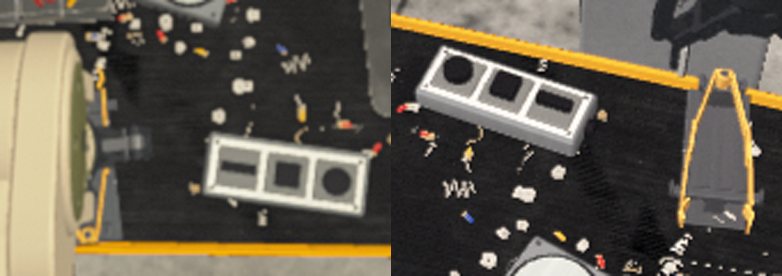

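carry_out --steps '[[[0,0,0],[0,0.1,3],0],[[0,0,0],[0,0.1,6],0],[[0,0,0],[0,0.1,8.5],0],[[0,0,0],[0,0.1,10],0],[[0,0,0],[0,0.1,10.9],0],[[0,0,0],[0,0.1,10.9],60],[[0,0,0],[0,0.1,10.9],90],[[0,0,0],[0,0.1,10.9],100]]' --force 30

```text
clock: 8.2
tcp_pos: [0.4575, 0.0901, 0.0197]
orientation: [-0.001, 0.998, 0.065, 0.0]
wrist_force: [-1.1, -0.8, 4.3]
finger_gap: 0.0522
grip_force: 7.6
```

Run:
```python
from h import *
p,d=env.read_camera("side");cv2.imwrite("pics/side2.png",p[:,:,::-1])
go((.4565,.0901,.018,7.4))
cv2.imwrite("pics/c5.png",cv2.resize(p[70:240,300:470,::-1],None,fx=3.4,fy=3.4,interpolation=cv2.INTER_CUBIC))
```

```text
t 8.25 tcp [0.4575 0.0901 0.0197] yaw 7.458081906012949 tilt z [ 0.0007  0.0012 -1.    ] F [-0.7623 -0.7761  4.8342] gap 0.05195367020641998 grip 7.561146765947342
(0.4565, 0.0901, 0.018, 7.4) shift cm [-0.1  -0.02  0.17] turn [-0.06 -0.05  0.06]
```

View pics/c5.png

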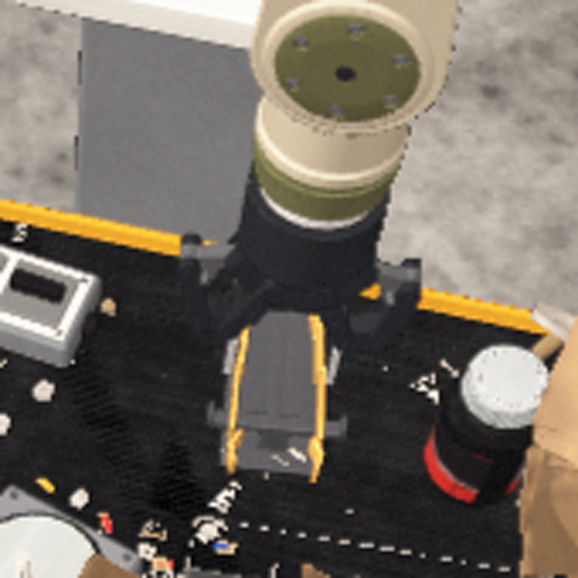

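carry_out --steps '[[[0,0,0],[0,0,0],112],[[0,0,0],[0,0,0],120],[[0,0,0],[0,0,0],124],[[0,0,0],[0,0,0],124],[[0,0,0],[0,0,-0.5],124],[[0,0,0],[0,0,-1.5],124],[[0,0,0],[0,0,-3],124],[[0,0,0],[0,0,-5],124]]'

```text
clock: 9.25
tcp_pos: [0.4558, 0.0901, 0.0688]
orientation: [-0.001, 0.998, 0.065, -0.002]
wrist_force: [-0.1, -0.5, -1.4]
finger_gap: 0.0437
grip_force: 8.5
```

Run:
```python
from h import *
p,d=env.read_camera("side");cv2.imwrite("pics/side3.png",p[:,:,::-1])
go((.5,.0,.12,7.4))
cv2.imwrite("pics/c6.png",cv2.resize(p[90:260,290:410,::-1],None,fx=3.5,fy=3.5,interpolation=cv2.INTER_CUBIC))
```

```text
t 9.3 tcp [0.4576 0.0902 0.0714] yaw 7.461114748470635 tilt z [ 0.0009  0.0015 -1.    ] F [ 0.5163 -0.3424  1.4221] gap 0.04401011861464678 grip 8.467489875420142
(0.5, 0.0, 0.12, 7.4) shift cm [ 3.04  9.48 -4.87] turn [-0.08 -0.06  0.06]
```

View pics/c6.png

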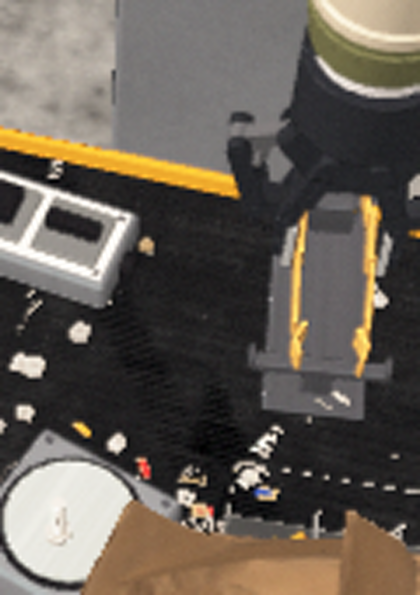

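Run:
```python
from h import *
for u,v in [(297,345),(360,350),(297,368),(360,374)]:
    U,V=290+(u+.5)/3.5-.5,90+(v+.5)/3.5-.5
    print(U,V,plane("side",U,V,.0977))
s=env.get_state();a=np.radians(7.46);t=s["tcp_pos"];print(t[:2]+.074*np.array([np.cos(a),np.sin(a)]))
go((.6525-.074*np.cos(a),-.0165-.074*np.sin(a),.12,7.4))
```

```text
374.5 188.21428571428572 [0.538  0.0827 0.0977]
392.5 189.64285714285714 [0.5325 0.1155 0.0977]
374.5 194.78571428571428 [0.5522 0.0854 0.0977]
392.5 196.5 [0.5473 0.1181 0.0977]
[0.531  0.0998]
t 9.3 tcp [0.4576 0.0902 0.0714] yaw 7.461114748470635 tilt z [ 0.0009  0.0015 -1.    ] F [ 0.5163 -0.3424  1.4221] gap 0.04401011861464678 grip 8.467489875420142
(np.float64(0.579126354926988), np.float64(-0.026107716102158354), 0.12, 7.4) shift cm [10.54 13.1  -4.87] turn [-0.08 -0.06  0.06]
```

carry_out --steps '[[[0,0,0],[0,1,-2],124],[[0,0,0],[0,4,-4],124],[[0,0,0],[0,7.5,-4],124],[[0,0,0],[1,11,-4],124],[[0,0,0],[4,13,-4],124],[[0,0,0],[7,13,-4],124],[[0,0,0],[9.3,13,-4],124],[[0,0,0],[10.3,13,-4],124]]'

```text
clock: 10.3
tcp_pos: [0.5763, -0.0255, 0.1075]
orientation: [-0.001, 0.998, 0.065, -0.001]
wrist_force: [0.2, 0.6, -1.3]
finger_gap: 0.0441
grip_force: 8.5
```

Run:
```python
from h import *
o=[]
for n,(r,c) in dict(top=(145,280),side=(180,270)).items():
    p,d=env.read_camera(n);np.savez(f"pics/{n}4.npz",p=p,d=d)
    o.append(cv2.resize(p[r:r+80,c:c+80,::-1],None,fx=5,fy=5,interpolation=cv2.INTER_CUBIC))
go((.5766,-.026,.11,7.4))
cv2.imwrite("pics/c7.png",np.hstack(o))
```

```text
t 10.4 tcp [ 0.5758 -0.0254  0.1076] yaw 7.477050080652173 tilt z [-0.0024  0.0015 -1.    ] F [-0.267   0.2205 -0.8751] gap 0.0440573743548636 grip 8.463992581478124
(0.5766, -0.026, 0.11, 7.4) shift cm [ 0.07  0.07 -0.25] turn [-0.1   0.12  0.08]
```

View pics/c7.png

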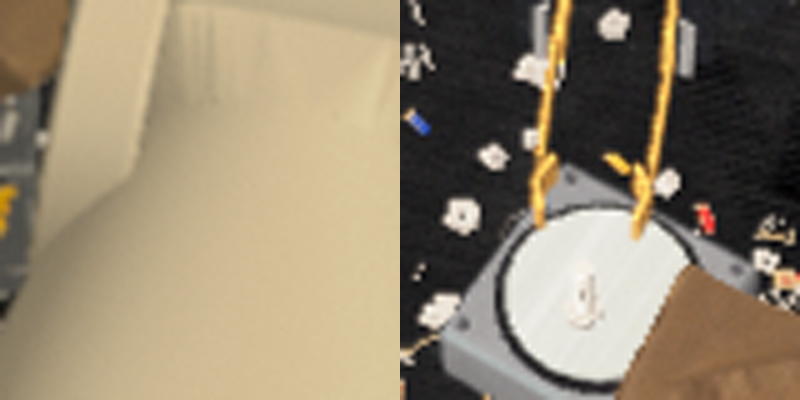

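Run:
```python
from h import *
d=np.load("pics/side4.npz")["d"];p=np.load("pics/side4.npz")["p"].astype(int)
P=[]
for v in range(180,230):
    for u in range(290,330):
        if d[v,u]>0 and p[v,u,0]-p[v,u,2]>70:
            q=depthpt("side",d[v,u],u,v)
            if q[2]>.09: P.append(np.r_[u,v,q])
P=np.array(P)
for nm,k in (("R",P[:,0]<309),("L",P[:,0]>=309)):
    for v in range(182,230,3):
        r=P[k&(P[:,1]==v)]
        if len(r): print(nm,v,len(r),r[:,0].min(),r[:,0].max(),r[:,2:].mean(0))
    print(nm,"tip",P[k][:,2].max(),"z",np.percentile(P[k][:,4],[5,50,95]))
U,V=270+186.5/5-.5,180+269/5-.5;print("tip",plane("side",U,V,.081));U,V=270+183/5-.5,180+322/5-.5;print("base",plane("side",U,V,.046))
```

```text
R 182 3 301.0 303.0 [ 0.5798 -0.0447  0.1287]
R 185 4 300.0 303.0 [ 0.5875 -0.0435  0.1307]
R 188 3 300.0 302.0 [ 0.5923 -0.0431  0.1282]
R 191 3 300.0 302.0 [ 0.5965 -0.042   0.1251]
R 194 2 299.0 300.0 [ 0.6062 -0.042   0.1299]
R 197 2 299.0 300.0 [ 0.6118 -0.0405  0.1291]
R 200 1 299.0 299.0 [ 0.6185 -0.0395  0.1301]
R 203 2 298.0 299.0 [ 0.6246 -0.0387  0.13  ]
R 206 2 298.0 299.0 [ 0.6301 -0.0372  0.1294]
R 209 2 297.0 298.0 [ 0.6354 -0.0375  0.1275]
R 212 5 297.0 301.0 [ 0.6397 -0.0336  0.1261]
R 215 5 297.0 301.0 [ 0.6452 -0.0321  0.1257]
R 218 2 297.0 298.0 [ 0.6541 -0.0322  0.1303]
R 221 2 297.0 298.0 [ 0.6603 -0.0305  0.1312]
R 224 2 297.0 298.0 [ 0.6608 -0.0305  0.1217]
R tip 0.6610091081335091 z [0.1205 0.1289 0.1316]
L 182 2 324.0 325.0 [ 0.5701 -0.0057  0.13  ]
L 185 2 323.0 324.0 [ 0.5768 -0.0059  0.1299]
L 188 2 323.0 324.0 [ 0.5821 -0.0045  0.1285]
L 191 3 322.0 324.0 [ 0.5887 -0.0038  0.1288]
L 194 3 322.0 324.0 [ 0.5921 -0.0028  0.1245]
L 197 2 322.0 323.0 [ 0.6012 -0.0016  0.129 ]
L 200 2 322.0 323.0 [0.6083 0.0002 0.1308]
L 203 2 321.0 322.0 [ 0.6132 -0.0003  0.1283]
L 206 2 321.0 322.0 [0.6196 0.0013 0.1291]
L 209 2 320.0 321.0 [0.6265 0.0012 0.1302]
L 212 2 320.0 321.0 [0.6321 0.0027 0.1297]
L 215 4 317.0 320.0 [0.6378 0.0006 0.128 ]
L 218 4 317.0 320.0 [0.643 0.002 0.127]
L 221 3 317.0 319.0 [0.6509 0.003  0.1305]
L 224 2 317.0 318.0 [0.6541 0.0031 0.1256]
L 227 2 316.0 317.0 [0.6559 0.0019 0.1177]
L tip 0.6565838361884242 z [0.1192 0.1292 0.1317]
tip [ 0.6531 -0.0161  0.081 ]
base [ 0.6567 -0.0164  0.046 ]
```

carry_out --steps '[[[0,0,0],[0.3,0,0.5],124],[[0,0,0],[0.3,0,1.5],124],[[0,0,0],[0.3,0,2.5],124],[[0,0,0],[0.3,0,3.5],124],[[0,0,0],[0.3,0,4.4],124],[[0,0,0],[0.3,0,5.2],124],[[0,0,0],[0.3,0,5.7],124],[[0,0,0],[0.3,0,5.8],124]]'

```text
clock: 11.4
tcp_pos: [0.5781, -0.025, 0.0496]
orientation: [-0.001, 0.998, 0.065, -0.001]
wrist_force: [0.3, 0.1, -0.4]
finger_gap: 0.0438
grip_force: 8.5
```

Run:
```python
from h import *
p,d=env.read_camera("side");np.savez("pics/side5.npz",p=p,d=d)
go((.579,-.0265,.0487,7.4))
cv2.imwrite("pics/c8.png",cv2.resize(p[195:265,275:345,::-1],None,fx=8,fy=8,interpolation=cv2.INTER_CUBIC))
```

```text
t 11.45 tcp [ 0.5783 -0.025   0.0498] yaw 7.449497847669073 tilt z [-0.0021  0.0015 -1.    ] F [-0.0544 -0.0061 -1.3585] gap 0.043886269515565964 grip 8.463741390505675
(0.579, -0.0265, 0.0487, 7.4) shift cm [0.05 0.15 0.11] turn [-0.1   0.11  0.05]
```

View pics/c8.png

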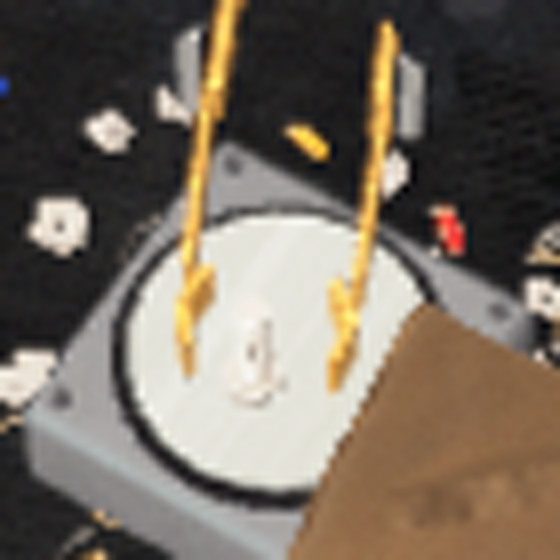

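carry_out --steps '[[[0,0,0],[0.2,0.25,0],124],[[0,0,0],[0.2,0.25,0],130],[[0,0,0],[0.2,0.25,0],135],[[0,0,0],[0.2,0.25,0],140],[[0,0,0],[0.2,0.25,0],144],[[0,0,0],[0.2,0.25,0],148],[[0,0,0],[0.2,0.25,0],151],[[0,0,0],[0.2,0.25,0],151]]' --force 30

```text
clock: 12.45
tcp_pos: [0.5806, -0.0273, 0.05]
orientation: [-0.001, 0.998, 0.065, -0.001]
wrist_force: [0.1, 0.3, -1.3]
finger_gap: 0.0349
grip_force: 13.3
```

Run:
```python
from h import *
p,d=env.read_camera("side");np.savez("pics/side6.npz",p=p,d=d)
go((.579,-.0265,.0487,7.4))
cv2.imwrite("pics/c9.png",cv2.resize(p[195:265,275:345,::-1],None,fx=8,fy=8,interpolation=cv2.INTER_CUBIC))
```

```text
t 12.5 tcp [ 0.5806 -0.0273  0.05  ] yaw 7.4513244633810185 tilt z [-0.0019  0.0014 -1.    ] F [ 0.3534 -1.2264 -1.3768] gap 0.03469686641579751 grip 13.259700890694148
(0.579, -0.0265, 0.0487, 7.4) shift cm [-0.15 -0.1   0.13] turn [-0.1   0.1   0.05]
```

View pics/c9.png

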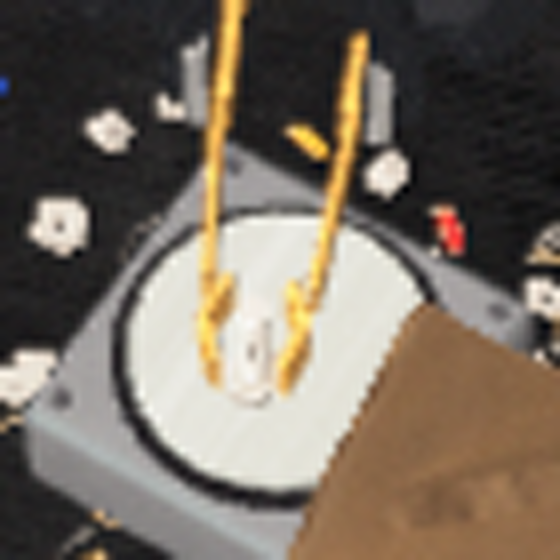

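I've miscounted: that was picture 11, one over the limit of 10, so I'll work from numbers only now. It shows the bolt, near crop (252,350), centred between the jaws at (213,335) and (295,340).

carry_out --steps '[[[0,0,0],[0,0,0],154],[[0,0,0],[0,0,0],157],[[0,0,0],[0,0,0],160],[[0,0,0],[0,0,0],163],[[0,0,0],[0,0,0],168],[[0,0,0],[0,0,0],175],[[0,0,0],[0,0,0],175],[[0,0,0],[0,0,0],175]]' --force 30

```text
clock: 13.5
tcp_pos: [0.5807, -0.0272, 0.05]
orientation: [-0.001, 0.998, 0.065, -0.001]
wrist_force: [-0.4, -0.9, -0.7]
finger_gap: 0.0316
grip_force: 29.7
```

Stopped on the bolt: the gap is 31.6 mm and the grip is 30 N. Lifting slowly.

carry_out --steps '[[[0,0,0],[0,0,-0.1],175],[[0,0,0],[0,0,-0.3],175],[[0,0,0],[0,0,-0.7],175],[[0,0,0],[0,0,-1.2],175],[[0,0,0],[0,0,-1.8],175],[[0,0,0],[0,0,-2.5],175],[[0,0,0],[0,0,-3.1],175],[[0,0,0],[0,0,-3.7],175]]'

```text
clock: 14.5
tcp_pos: [0.5808, -0.0273, 0.0875]
orientation: [-0.001, 0.998, 0.065, -0.001]
wrist_force: [-0.5, -0.2, -1.8]
finger_gap: 0.0315
grip_force: 29.7
```

carry_out --steps '[[[0,0,0],[0,0,-0.6],175],[[0,0,0],[0,0,-1.3],175],[[0,0,0],[0,0,-2],175],[[0,0,0],[0,0,-2.6],175],[[0,0,0],[0,0,-3.1],175],[[0,0,0],[0,0,-3.4],175],[[0,0,0],[0,0,-3.5],175],[[0,0,0],[0,0,-3.5],175]]'

```text
clock: 15.5
tcp_pos: [0.5807, -0.0273, 0.1219]
orientation: [-0.001, 0.998, 0.065, -0.001]
wrist_force: [-0.6, -0.1, -1.5]
finger_gap: 0.0316
grip_force: 29.7
```

carry_out --steps '[[[0,0,0],[0,0,0],175],[[0,0,0],[0,0,0],175],[[0,0,0],[0,0,0],175],[[0,0,0],[0,0,0],175],[[0,0,0],[0,0,0],175],[[0,0,0],[0,0,0],175],[[0,0,0],[0,0,0],175],[[0,0,0],[0,0,0],175]]'

```text
clock: 16.5
tcp_pos: [0.5808, -0.0274, 0.122]
orientation: [-0.001, 0.998, 0.065, -0.001]
wrist_force: [-0.7, -0.5, -1.7]
finger_gap: 0.0312
grip_force: 29.7
```

Run:
```python
from h import *
p,d=env.read_camera("side");q0=p.astype(int)
go()
pts=[]
for v in range(180,260):
    for u in range(280,345):
        if d[v,u]>0:
            q=depthpt("side",d[v,u],u,v)
            if abs(q[0]-.652)<.03 and abs(q[1]+.017)<.025 and q[2]>.05: pts.append(np.r_[q,q0[v,u,0]-q0[v,u,2]])
P=np.array(pts)
for nm,k in (("jaw",P[:,3]>70),("bolt",P[:,3]<45)):
    print(nm,k.sum(),P[k,:3].min(0),np.median(P[k,:3],0),P[k,:3].max(0))
    print(np.histogram(P[k,2],np.arange(.05,.17,.01))[0])
```

```text
t 16.55 tcp [ 0.5808 -0.0273  0.122 ] yaw 7.4539465890609575 tilt z [-0.0019  0.0015 -1.    ] F [ 0.5478 -0.1524 -1.0461] gap 0.03145232306474547 grip 29.70658732533593
jaw 125 [ 0.6225 -0.0323  0.1267] [ 0.6472 -0.0128  0.1415] [ 0.6627 -0.0076  0.1448]
[ 0  0  0  0  0  0  0  3 46 76  0]
bolt 63 [ 0.6303 -0.029   0.1164] [ 0.6556 -0.0168  0.134 ] [ 0.66   -0.0078  0.1524]
[ 0  0  0  0  0  0 11 16 13 15  8]
```

```bash
python3 -c "
from workcell import env
print(env.hand_in())"
```

```text
the job is handed in; nothing more can be done
None
```

I pressed the keys in order (round twice, to be sure it went fully down) and handed in with the bolt held still in the tongs, its underside about 7 cm above the plate by camera depth; no verdict came back, and I viewed 11 pictures, one over the limit of 10.

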